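Put the dough cutters away by size on the drying board

TASK

Stand the four round dough cutters on the white drying board in order of size, one over each blue peg: the smallest over the peg at the end nearest the portion scale, the largest at the far end. Each must stand flat and upright on the board with its peg in the middle of the ring, and the flour shaker among them must not be knocked over.

Things in the scene. Friction and masses are not known exactly. Their poses are not given: they have to be found in the camera images.
- cutter_a_mid (a point): The smallest of four round dough cutters, 40 mm across: steel band 32 mm high (2 mm wall, open below), strap over its top, and above it an upright round red handle 26 mm thick. Loose, upright, 78 mm tall. Point: on its axis half-way up, 39 mm above its foot; z up its axis. Handle: 7 to 39 mm above the point, straight from 13 to 33 (grip there); strap's top 5 mm below the point.
- cutter_b_mid (a point): The second smallest of four round dough cutters, 56 mm across: steel band 32 mm high (2 mm wall, open below), strap over its top, and above it an upright round red handle 26 mm thick. Loose, upright, 78 mm tall. Point: on its axis half-way up, 39 mm above its foot; z up its axis. Handle: 7 to 39 mm above the point, straight from 13 to 33 (grip there); strap's top 5 mm below the point.
- cutter_c_mid (a point): The second largest of four round dough cutters, 74 mm across: steel band 32 mm high (2 mm wall, open below), strap over its top, and above it an upright round red handle 26 mm thick. Loose, upright, 78 mm tall. Point: on its axis half-way up, 39 mm above its foot; z up its axis. Handle: 7 to 39 mm above the point, straight from 13 to 33 (grip there); strap's top 5 mm below the point.
- cutter_d_mid (a point): The largest of four round dough cutters, 92 mm across: steel band 32 mm high (2 mm wall, open below), strap over its top, and above it an upright round red handle 26 mm thick. Loose, upright, 78 mm tall. Point: on its axis half-way up, 39 mm above its foot; z up its axis. Handle: 7 to 39 mm above the point, straight from 13 to 33 (grip there); strap's top 5 mm below the point.
- peg1: The first (the robot's right-hand end, lowest y) of four blue upright pegs, 16 mm in diameter and 12 mm high in a row 108 mm apart on a white drying board (100 x 430 mm, fixed, top 22 mm above the table). Origin: middle of the peg's foot, on the board's top face; z up, y along the row to the robot's left.
- peg2: The second from the robot's right of four blue upright pegs, 16 mm in diameter and 12 mm high in a row 108 mm apart on a white drying board (100 x 430 mm, fixed, top 22 mm above the table). Origin: middle of the peg's foot, on the board's top face; z up, y along the row to the robot's left.
- peg3: The third from the robot's right of four blue upright pegs, 16 mm in diameter and 12 mm high in a row 108 mm apart on a white drying board (100 x 430 mm, fixed, top 22 mm above the table). Origin: middle of the peg's foot, on the board's top face; z up, y along the row to the robot's left.
- peg4: The fourth (the robot's left-hand end, highest y) of four blue upright pegs, 16 mm in diameter and 12 mm high in a row 108 mm apart on a white drying board (100 x 430 mm, fixed, top 22 mm above the table). Origin: middle of the peg's foot, on the board's top face; z up, y along the row to the robot's left.
- scale: Flat white portion scale, 160 x 150 mm and 36 mm high, with a steel weighing plate, a small display and three blue buttons; fixed. It stands off one end of the row of pegs, to the robot's left (+y) or right (-y); a pair of nested round bowls, about 65 mm high, stands off the other. Origin: middle of its underside.
- shaker_mid (a point): Round steel flour shaker, 63 mm in diameter and 96 mm high, upright and loose among the cutters. The point is on its axis half-way up, 48 mm above the table; z is its axis, pointing up.

How it is judged (in metres and radians):
At the end, for the whole second after the job is handed in: Each cutter stands flat and upright on the board (axis within 0.1 rad of vertical, foot within 4 mm of the board), its axis within 15 mm of its own peg, in size order with the smallest on the end peg nearest the scale and the largest at the far end; all at rest and let go (((world y of scale above 0 m and horizontal distance between cutter_a_mid and peg4 below 0.015 m and z of cutter_a_mid in the frame of peg4 between 0.034 and 0.043 m and angle between each of cutter_a_mid, cutter_b_mid, cutter_c_mid, cutter_d_mid's own z axis and vertical below 0.1 rad and horizontal distance between cutter_b_mid and peg3 below 0.015 m and z of cutter_b_mid in the frame of peg3 between 0.034 and 0.043 m and horizontal distance between cutter_c_mid and peg2 below 0.015 m and z of cutter_c_mid in the frame of peg2 between 0.034 and 0.043 m and horizontal distance between cutter_d_mid and peg1 below 0.015 m and z of cutter_d_mid in the frame of peg1 between 0.034 and 0.043 m) or (world y of scale below 0 m and horizontal distance between cutter_a_mid and peg1 below 0.015 m and z of cutter_a_mid in the frame of peg1 between 0.034 and 0.043 m and angle between each of cutter_a_mid, cutter_b_mid, cutter_c_mid, cutter_d_mid's own z axis and vertical below 0.1 rad and horizontal distance between cutter_b_mid and peg2 below 0.015 m and z of cutter_b_mid in the frame of peg2 between 0.034 and 0.043 m and horizontal distance between cutter_c_mid and peg3 below 0.015 m and z of cutter_c_mid in the frame of peg3 between 0.034 and 0.043 m and horizontal distance between cutter_d_mid and peg4 below 0.015 m and z of cutter_d_mid in the frame of peg4 between 0.034 and 0.043 m)) and linear speed of each of cutter_a, cutter_b, cutter_c, cutter_d below 0.02 m/s); the robot touches nothing.
It fails at once if the flour shaker was knocked over (leaned more than 0.5 rad) (angle between shaker_mid's own z axis and vertical above 0.5 rad).
It also fails if it takes over 112 s, if anything falls off the work surface, if the arm or the gripper's body presses on something with over 40 N, if the wrist force passes 120 N, or if a joint passes its speed limit or range.

ROBOT

A 6-joint arm with a two-finger parallel gripper is mounted at the origin on the work surface. World frame = base frame: x ahead of the robot, y to its left, z up, the work surface at z = 0. Lengths are in mm, angles in degrees, forces in N, time in s.
With the tool pointing down it reaches from about 350 to 875 mm from the base axis. Payload 4.2 kg.
Tool frame: the origin (TCP) lies on the centre line of the jaws, within the pads' length; the fingertips stand 25 mm ahead of it and the grasp point (between the pads) lies 6 mm ahead of it (ctrl.finger_overhang is the distance from the TCP to the fingertips, in mm); y points along the fingers, x is the direction in which the jaws open and shut, and the axes are right-handed (so a half turn about y gives the same grasp; the last joint's range is limited). The gripper opens to 87 mm and grips with 3 to 60 N. Pads are 19 mm wide; open, the fingers measure 117 mm over their backs; the gripper's body (75 mm by 190 mm) begins 51 mm behind the grasp point.
Start: joints at [86.895, 22.042, 0.453, 0, -68.411, -14.817], TCP at [192.295, 594.661, 247.55] pointing down, gripper open.
Joint ranges: [-179.83, 179.83], [-69.29, 118.12], [-61.27, 80.66], [-181.25, 117.63], [-171.15, -9.14], [-177.46, 177.46]. Speed limits (degrees/s): [159.86, 159.86, 180, 180, 180, 180].

INTERFACE

Orientations are given as [roll, pitch, yaw] about the fixed x, y, z axes, in that order (R = Rz(yaw) Ry(pitch) Rx(roll)).
In Python, from cell import ctrl gives the robot as it stands. Calls block until the motion is done:
- ctrl.move_ptp(position, orientation): joint-space move of the TCP to a pose.
- ctrl.line_to(position, speed=150, rot=None, force_limit=None): straight line of the TCP; rot=None keeps the orientation; speed is the mean speed in mm/s. With force_limit (N) it stops when the force on the tool has changed by that much, and returns True; else False.
- ctrl.move_j(angles): joint-space move.
- ctrl.set_gripper(opening, f_grip=None): finger opening in mm; f_grip is the grip in N (None keeps the last); returns when the fingers have stopped.
- ctrl.sleep(seconds).
- ctrl.inverse_kinematics(position, orientation): joint angles nearest the present ones, or None.
- ctrl.get_image(name): name is "scene" or "top" or "wrist"; returns the picture (480x640x3 uint8, blue, green, red); there is no depth.
- ctrl.camera_model(name): a dict with "fov_y" (degrees; the focal length in pixels is half the picture's height over the tangent of half this angle, whatever the lens; pixels are square), "cx", "cy" (the principal point, pixels), "R" (3x3) and "t" (3): a world point X has camera coordinates R X + t; the wrist camera has in their place "T_tool_cam" (4x4, takes a point from camera to tool coordinates, whose origin is the TCP and whose axes are the tool frame's). Camera axes: x right, y down, z forward; pixel columns grow to the right and rows downward; lengths in mm; the calibration is good to about 2 mm. A picture is of the moment at which its call begins: read the wrist's pose just before it. camera_model takes no time and is no camera call.
A pose or a line that the arm cannot do raises ctrl.Unreachable and nothing moves.
- ctrl.sign_off(): hands the job in, once; it reports no verdict.
Readings, each from a call of its own:
- ctrl.current_time(): time.
- ctrl.current_q(): joint angles.
- ctrl.current_qd(): joint speeds.
- ctrl.current_tau(): joint torques, N m.
- ctrl.current_tcp_pos(): TCP position.
- ctrl.current_tcp_rot(): TCP orientation.
- ctrl.current_contact_force(): force on the tool from outside, world axes, zero at the start.
- ctrl.current_torque(): the same for the moment, N m.
- ctrl.current_finger_gap(): finger opening in mm.
Only numpy, scipy, OpenCV 4.12 (cv2) and the standard library are available. Lean on these libraries where they do the work, as an engineer would, in place of code of your own. Each camera call takes 0.05 s, during which the arm holds its last target. There are 200 camera calls.

## Working session

There is one attempt and no reset: what is moved stays moved. The work goes in short steps, each a Python script; the robot and the scene stay as the last script left them, time stands still between calls to the robot, and variables do not carry over. Pictures are saved under pics/ and viewed, about 12 in all and at most 16, crops included, and the job is handed in when it is done.

```bash
ls; mkdir -p pics; python3 - <<'E'
from cell import ctrl
import cv2, numpy as np
for n in("scene","top"):
    cv2.imwrite(f"pics/{n}0.png",ctrl.get_image(n)); m=ctrl.camera_model(n); print(n,m)
print(ctrl.camera_model("wrist"),ctrl.current_tcp_rot(),ctrl.current_time())
E
```

```text
pics
scene {'fov_y': 44.76916186362887, 'cx': 316.8563056032306, 'cy': 233.28395584495007, 'R': array([[-0.4220695 ,  0.90634377,  0.01995763],
       [ 0.57361535,  0.28404124, -0.76830073],
       [-0.70201337, -0.3128283 , -0.63977784]]), 't': array([ 211.2731232 , -261.98087105, 1590.4038496 ])}
top {'fov_y': 51.083212784549424, 'cx': 313.961959924101, 'cy': 243.07306462563912, 'R': array([[ 0.00778111, -0.99995478, -0.00546739],
       [-0.99335071, -0.00710144, -0.11490836],
       [ 0.11486434,  0.00632515, -0.99336105]]), 't': array([   9.94412196,  509.45353802, 1183.77483342])}
{'fov_y': 70.25272033002665, 'cx': 325.6764381273783, 'cy': 242.9299320823787, 'T_tool_cam': array([[ 9.99999586e-01, -9.04968522e-04,  9.41063669e-05,
         1.65414602e-01],
       [-3.42446959e-04, -2.78534096e-01,  9.60426281e-01,
        -1.37604741e+02],
       [-8.42943720e-04, -9.60425915e-01, -2.78534290e-01,
         7.68115711e+01],
       [ 0.00000000e+00,  0.00000000e+00,  0.00000000e+00,
         1.00000000e+00]])} [ -89.99416787   -0.11224254 -107.92877629] 0.1
```

View pics/top0.png

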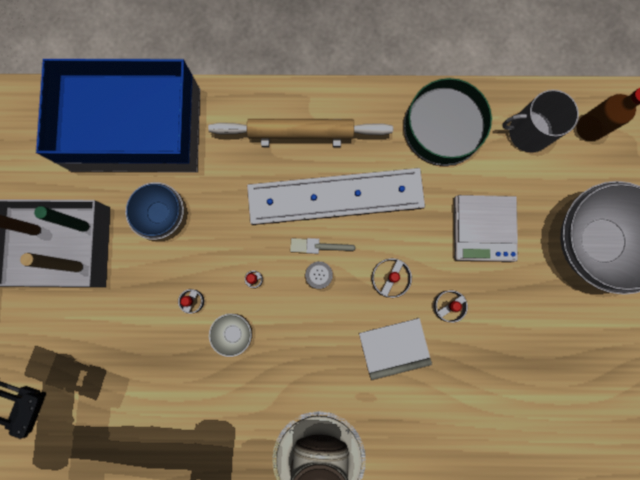

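View pics/scene0.png

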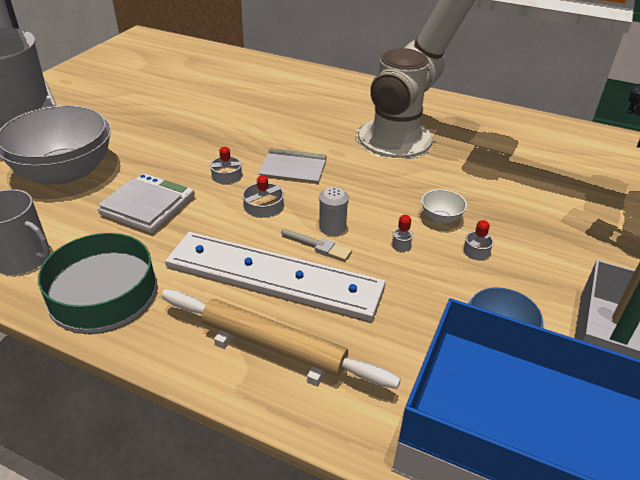

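The top view shows the scale on the robot's right (-y), at (486,228), so A goes on peg1 and D on peg4. The red handles are A (254,279), B (187,300), C (455,306) and D (394,277). The shaker is at (319,275) and the pegs at (402,188), (357,193), (313,197) and (270,202).

```bash
cat > h.py <<'E'
from cell import ctrl
import cv2, numpy as np
def blobs(img,kind,amin=6,amax=600):
    h=cv2.cvtColor(img,cv2.COLOR_BGR2HSV).astype(int); H,S,V=h[...,0],h[...,1],h[...,2]
    m=((H<8)|(H>172))&(S>150)&(V>60) if kind=="red" else (H>100)&(H<130)&(S>130)&(V>50)
    n,_,st,c=cv2.connectedComponentsWithStats(m.astype(np.uint8))
    return [(c[i],st[i,4]) for i in range(1,n) if amin<st[i,4]<amax]
def ray(m,uv):
    f=240/np.tan(np.radians(m["fov_y"]/2))
    d=np.array([(uv[0]-m["cx"])/f,(uv[1]-m["cy"])/f,1.])
    return -m["R"].T@m["t"], m["R"].T@d
def at_z(m,uv,z):
    o,d=ray(m,uv); return o+d*(z-o[2])/d[2]
def wrist_model():
    from scipy.spatial.transform import Rotation as Ro
    p=np.array(ctrl.current_tcp_pos()); r=Ro.from_euler("xyz",ctrl.current_tcp_rot(),degrees=True).as_matrix()
    m=dict(ctrl.camera_model("wrist")); T=m["T_tool_cam"]
    R=r@T[:3,:3]; o=p+r@T[:3,3]; m["R"]=R.T; m["t"]=-R.T@o; return m
E
python3 - <<'E'
from h import *
for n in("top","scene"):
    m=ctrl.camera_model(n); im=cv2.imread(f"pics/{n}0.png")
    for k,z in(("red",62),("blue",30)):
        for c,a in blobs(im,k):
            print(n,k,c.round(1),a,at_z(m,c,z).round(1))
E
```

```text
top red [637.3  94.1] 51 [ 874.9 -767.7   62. ]
top red [251.1 278.1] 83 [422.3 159.5  62. ]
top red [393.8 276.8] 89 [ 427.8 -173.    62. ]
top red [185.5 300.6] 93 [369.  310.9  62. ]
top red [455.8 306.3] 92 [ 360.7 -315.6   62. ]
top blue [401.3 188.3] 23 [ 645.6 -198.6   30. ]
top blue [357.4 192.5] 23 [634.3 -91.3  30. ]
top blue [313.2 196.9] 23 [622.7  16.4  30. ]
top blue [269.2 201. ] 23 [611.8 123.8  30. ]
top blue [497.7 253.5] 14 [ 487.2 -428.1   30. ]
top blue [505.4 253.4] 13 [ 487.6 -446.5   30. ]
top blue [512.8 253.7] 12 [ 487.1 -464.2   30. ]
scene red [224.4 153.3] 120 [ 360.  -311.1   62. ]
scene red [262.3 182.4] 140 [ 425.7 -171.1   62. ]
scene red [404.4 222.4] 160 [420.7 161.2  62. ]
scene red [482.1 227.9] 170 [366.7 310.5  62. ]
scene blue [142.5 175.5] 8 [ 487.4 -460.1   30. ]
scene blue [148.5 177.5] 8 [ 487.8 -442.4   30. ]
scene blue [154.5 179.5] 8 [ 488.2 -424.9   30. ]
scene blue [199.1 248.5] 41 [ 647.1 -195.    30. ]
scene blue [247.9 261. ] 43 [636.1 -88.1  30. ]
scene blue [298.9 274. ] 42 [624.6  18.9  30. ]
scene blue [352.5 287.6] 48 [613.4 126.3  30. ]
scene blue [481.5 291.4] 14 [515.2 349.2  30. ]
scene blue [519.4 297.7] 63 [500.3 417.1  30. ]
```

```bash
cat >> h.py <<'E'
CUT=dict(A=(421.5,160.3),B=(367.9,310.7),C=(360.4,-313.4),D=(426.8,-172.1))
PEG=dict(A=(646.3,-196.8),B=(635.2,-89.7),C=(623.6,17.6),D=(612.6,125.0))
E
python3 - <<'E'
from h import *
for yaw in (-174,-129,-84,-39,6,51,96):
    r=[ctrl.inverse_kinematics([*p,z],[-90,0,yaw]) for P in(CUT,PEG) for p in P.values() for z in(68,230)]
    print(yaw,[None if q is None else int(q[5]) for q in r], [None if q is None else int(q[3]) for q in r])
ctrl.move_ptp([*CUT["A"],230],[-90,0,-84]); ctrl.set_gripper(70)
m=wrist_model(); im=ctrl.get_image("wrist"); cv2.imwrite("pics/wA.png",im)
for c,a in blobs(im,"red",50,1e5): print(c.round(),a,at_z(m,c,62).round(1))
print(ctrl.current_q(),ctrl.current_time())
E
```

```text
-174 [-35, -35, -53, -53, 27, 27, 7, 7, 9, 9, 0, 0, -10, -10, -20, -20] [0, 0, 0, 0, 0, 0, 0, 0, 0, 0, 0, 0, 0, 0, 0, 0]
-129 [9, 9, -8, -8, 72, 72, 52, 52, 54, 54, 44, 44, 34, 34, 24, 24] [0, 0, 0, 0, 0, 0, 0, 0, 0, 0, 0, 0, 0, 0, 0, 0]
-84 [54, 54, 36, 36, 117, 117, 97, 97, 99, 99, 89, 89, 79, 79, 69, 69] [0, 0, 0, 0, 0, 0, 0, 0, 0, 0, 0, 0, 0, 0, 0, 0]
-39 [99, 99, 81, 81, 162, 162, 142, 142, 144, 144, 134, 134, 124, 124, 114, 114] [0, 0, 0, 0, 0, 0, 0, 0, 0, 0, 0, 0, 0, 0, 0, 0]
6 [144, 144, 126, 126, -152, -152, -172, -172, -170, -170, None, None, 169, 169, 159, 159] [0, 0, 0, 0, 0, 0, 0, 0, 0, 0, None, None, 0, 0, 0, 0]
51 [-170, -170, 171, 171, -107, -107, -127, -127, -125, -125, -135, -135, -145, -145, -155, -155] [0, 0, 0, 0, 0, 0, 0, 0, 0, 0, 0, 0, 0, 0, 0, 0]
96 [-125, -125, -143, -143, -62, -62, -82, -82, -80, -80, -90, -90, -100, -100, -110, -110] [0, 0, 0, 0, 0, 0, 0, 0, 0, 0, 0, 0, 0, 0, 0, 0]
[326. 231.] 613 [421.2 159.4  62. ]
[163. 269.] 746 [367.4 310.3  62. ]
[ 4.15768441e+01  5.74613344e+00 -2.43013780e+01 -1.93603470e-04
 -5.99528893e+01  5.44222541e+01] 2.575
```

View pics/wA.png

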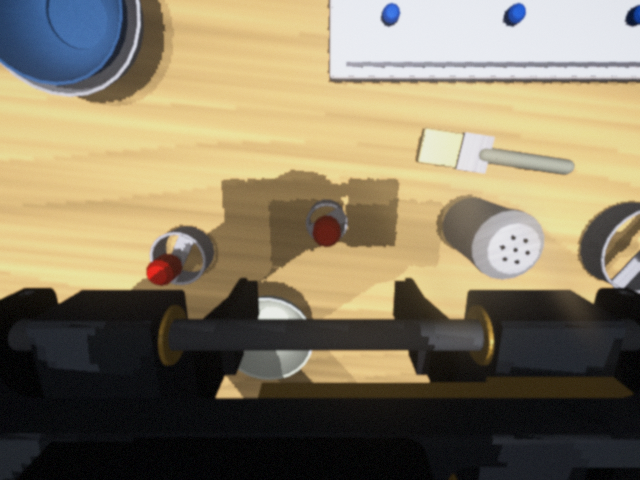

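```bash
cat >> h.py <<'E'
OR=[-90,0,-84]; HI=215
def pick(k,xy):
    ctrl.set_gripper(62)
    ctrl.move_ptp([*xy,HI],OR); ctrl.line_to([*xy,68],120)
    ctrl.set_gripper(0,30); print(k,"gap",round(ctrl.current_finger_gap(),1))
    ctrl.line_to([*xy,HI],200); print("  carried gap",round(ctrl.current_finger_gap(),1),"t",ctrl.current_time())
def place(k):
    x,y=PEG[k]
    ctrl.line_to([x,y,HI],250); ctrl.line_to([x,y,98],120)
    hit=ctrl.line_to([x,y,86],20,force_limit=6)
    print("  place",hit,np.round(ctrl.current_tcp_pos(),1),np.round(ctrl.current_contact_force(),1),"gap",round(ctrl.current_finger_gap(),1))
    ctrl.set_gripper(62); ctrl.line_to([x,y,HI],150); print("  t",ctrl.current_time())
E
python3 - <<'E'
from h import *
pick("A",(421.3,159.8)); place("A")
x,y=PEG["A"]; ctrl.line_to([x-60,y,HI],250)
m=wrist_model(); im=ctrl.get_image("wrist"); cv2.imwrite("pics/pA.png",im)
for c,a in blobs(im,"red",50,1e5): print(c.round(),a,at_z(m,c,84).round(1))
for c,a in blobs(im,"blue",50,2000): print(c.round(),a,at_z(m,c,30).round(1))
E
```

```text
A gap 24.3
  carried gap 24.7 t 6.3
  place True [ 646.5 -196.8   90.1] [-0.8  0.4  4.2] gap 24.9
  t 11.6167
[334. 165.] 796 [ 646.3 -197.3   84. ]
[286. 376.] 285 [ 453.3 -173.7   84. ]
[ 99. 163.] 164 [623.   16.6  30. ]
[217. 163.] 174 [634.5 -91.5  30. ]
```

View pics/pA.png

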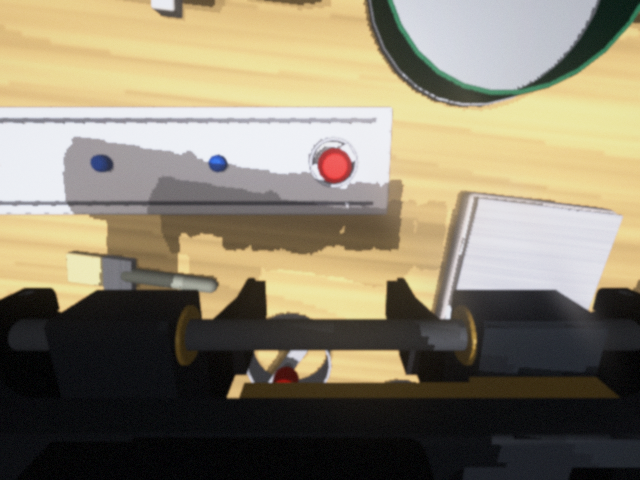

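A stands over peg1: the handle is at (334,165), concentric with its ring at (332,162), and it touched down at the expected height. The other pegs at (99,163) and (217,163) agree with my values to 2 mm. Next are B, C and D.

```bash
python3 - <<'E'
from h import *
for k,xy in (("B",(367.6,310.5)),("C",CUT["C"]),("D",CUT["D"])):
    g=ctrl.set_gripper(62); ctrl.move_ptp([*xy,230],OR)
    m=wrist_model(); bl=blobs(ctrl.get_image("wrist"),"red",50,1e5)
    P=min((at_z(m,c,62)[:2] for c,a in bl),key=lambda p:np.hypot(*(p-xy)))
    print(k,"wrist",P.round(1),"fixed",xy)
    if np.hypot(*(P-xy))>6: break
    pick(k,((P+xy)/2))
    if not 22<ctrl.current_finger_gap()<29: break
    place(k)
ctrl.line_to([540,0,260],250); ctrl.move_ptp([450,-30,330],OR)
m=wrist_model(); im=ctrl.get_image("wrist"); cv2.imwrite("pics/end_w.png",im)
for c,a in blobs(im,"red",50,1e5): print(c.round(),a,at_z(m,c,84).round(1))
for n in("top","scene"):
    im=ctrl.get_image(n); cv2.imwrite(f"pics/end_{n}.png",im); m=ctrl.camera_model(n)
    for c,a in blobs(im,"red",20): print(n,c.round(),a,at_z(m,c,84).round(1))
print(ctrl.current_time())
E
```

```text
B wrist [367.4 308.9] fixed (367.6, 310.5)
B gap 24.8
  carried gap 25.0 t 17.7667
  place True [635.5 -89.9  89.9] [-0.9  0.2  4.1] gap 24.9
  t 23.3333
C wrist [ 360.2 -312.6] fixed (360.4, -313.4)
C gap 25.0
  carried gap 24.7 t 28.3833
  place True [623.8  17.9  89.8] [-0.2  0.3  4.3] gap 24.8
  t 33.7167
D wrist [ 426.6 -172.4] fixed (426.8, -172.1)
D gap 24.9
  carried gap 24.4 t 38.4917
  place True [612.8 125.1  90.1] [-0.3  0.2  4.4] gap 25.2
  t 43.525
[186.  35.] 584 [615.8 128.2  84. ]
[296.  35.] 518 [627.1  18.7  84. ]
[408.  35.] 550 [638.7 -92.   84. ]
[518.  36.] 585 [ 649.7 -200.9   84. ]
top [637.  94.] 51 [ 865.5 -753.2   84. ]
top [405. 182.] 83 [ 649.1 -198.2   84. ]
top [359. 186.] 85 [637.9 -91.2  84. ]
top [313. 191.] 78 [625.7  17.5  84. ]
top [266. 195.] 77 [614.3 125.3  84. ]
scene [196. 227.] 178 [ 645.4 -196.2   84. ]
scene [246. 240.] 187 [635.1 -88.9  84. ]
scene [299. 253.] 192 [622.8  19.1  84. ]
scene [354. 266.] 207 [612.4 126.2  84. ]
44.975
```

View pics/end_w.png

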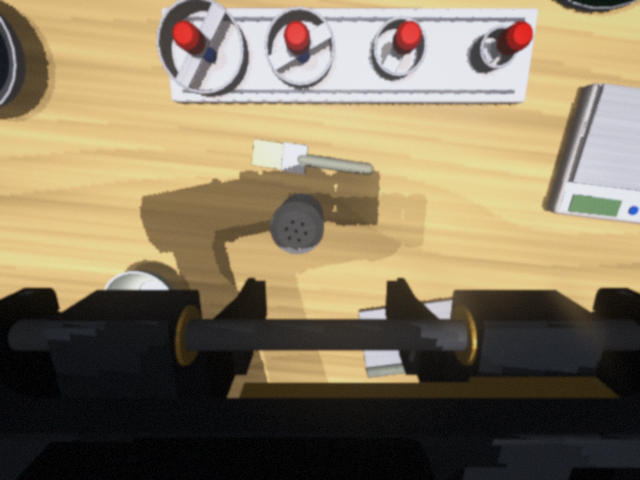

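View pics/end_scene.png

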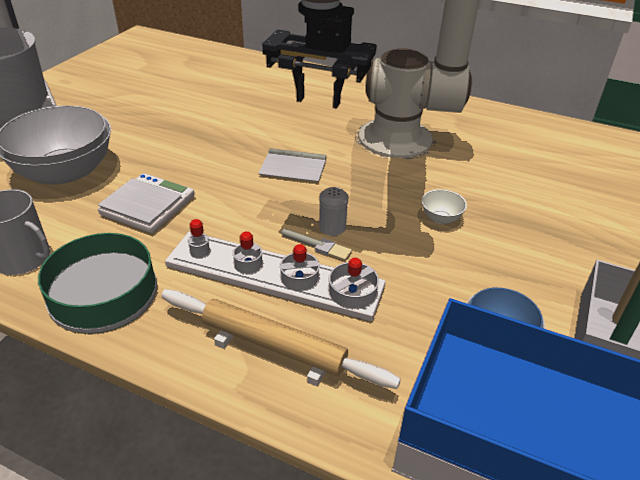

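The wrist view shows all four cutters upright on the board, with handles from D (186,35) to A (518,36) and the pegs visible inside D's and C's rings. The shaker is upright at (298,223). The scene view shows sizes rising from the scale end, (196,227) to (354,266).

```bash
python3 -c "
from cell import ctrl
ctrl.sleep(0.5); ctrl.sign_off(); print('done')"
```

```text
the job is handed in; nothing more can be done
done
```

All four cutters are standing on the board in size order, and the job was handed in at about 45.5 s of the 112 s allowed. The scale is on the robot's right (-y), so the smallest (A) is on peg1, then B on peg2, C on peg3, and the largest (D) on peg4.

- **Seating:** each cutter touched the board with the TCP at 89.8–90.1 mm, where 90 mm means flat on the board. All grip readings were about 25 mm on the 26 mm handles.
- **Centring:** in the last pictures the handles measured within about 3 mm of the pegs in the top and scene views, against the 15 mm allowed. The wrist view read up to about 5 mm off, at the picture's edge and depending on the assumed height.
- **Shaker and release:** the shaker was still upright, and the gripper was open and clear of everything.

No check failed. I judged uprightness from the pictures and the touchdown heights, and did not measure it as an angle.

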